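# Hold an angle bracket in the corner of a drilling jig

### The arm

A 6-joint arm with a two-finger parallel gripper is mounted at the origin on the work surface. World frame = base frame: x ahead of the robot, y to its left, z up, the work surface at z = 0. Lengths are in m, angles in rad, forces in N, time in s.
With the tool pointing down it reaches from about 0.3 to 0.85 m from the base axis. Payload 4.2 kg.
Tool frame: the origin (TCP) lies midway between the tips of the shut fingers; the grasp point (between the pads) lies 19 mm behind it; z points along the fingers, y is the line along which they close (so a half turn about z gives the same grasp; the last joint's range is limited). The gripper opens to 91 mm and grips with 3 to 60 N. Pads are 32 mm wide; open, the fingers measure 118 mm over their backs; the gripper's body (76 mm by 178 mm) begins 60 mm behind the grasp point.
Start: joints at [-1.211, 0.32, 1.565, -0, 1.257, -0.02], TCP at [0.213, -0.534, 0.214] pointing down, gripper open.
Joint ranges: [-3.11, 3.11], [-0.84, 2.01], [0.21, 2.61], [-1.34, 4.49], [0.05, 2.63], [-2.56, 2.56]. Speed limits (rad/s): [2.57, 2.57, 3.14, 3.14, 3.14, 3.14].

### API

Orientations are given as a 3x3 rotation matrix whose columns are the frame's x, y, z axes.
In Python, from station import manip, ticket, read_camera, camera_info gives the robot as it stands (manip), with the cameras as plain functions and the job (ticket).
- The arm moves only by the tool step_hand, called after ">>>" as a command line: name --argument value ..., lists and objects as JSON in quotes. Schema: {"type":"object","properties":{"motion":{"type":"object","properties":{"dx":{"type":"array","items":{"type":"number"},"minItems":1,"maxItems":12},"dy":{"type":"array","items":{"type":"number"},"minItems":1,"maxItems":12},"dz":{"type":"array","items":{"type":"number"},"minItems":1,"maxItems":12},"wx":{"type":"array","items":{"type":"number"},"minItems":1,"maxItems":12},"wy":{"type":"array","items":{"type":"number"},"minItems":1,"maxItems":12},"wz":{"type":"array","items":{"type":"number"},"minItems":1,"maxItems":12},"finger_gap":{"type":"array","items":{"type":"number"},"minItems":1,"maxItems":12}},"additionalProperties":false,"required":["dx","dy","dz","wx","wy","wz","finger_gap"]},"only":{"type":"string"},"quiet":{"type":"boolean"},"lines":{"type":"string"}},"required":["motion"],"additionalProperties":false}. motion is an object with one list for each field, all of the same length, 1 to 12, a row being the entries at one place: dx, dy, dz (the shift in shares of the most that a row can go, 1 being 62.5 mm), wx, wy, wz (a rotation vector in fractions of the full range, 1 being 2 rad), finger_gap (the opening from 0.0 (shut) to 1.0 (fully open)); each row shifts and turns the commanded pose from where the row before left it, along the tool's axes as they then stand; what a row does not reach is not made up. A row lasts 1/8 s, in which the tool goes at most 0.0625 m and 0.188 rad, less where a joint would pass 70% of its speed; a pose out of reach is approached as far as the arm can. The fingers move at their own pace and stop on an object; the grip force is fixed at half the most. Time passes only in rows, so rows that do not move let the fingers close. The tool returns the time, the measured TCP pose, the force, the opening and the grip force at its end. only (a regular expression) keeps the lines of the reply that match it, lines (a string "A,B") keeps lines A to B, and quiet returns only ok. No shift or turn number may pass 1 either way. Input that does not fit is refused with a message, and nothing moves.
- manip.state(): the state, without advancing time (a new reading comes with each control period).
- read_camera(name): name is "scene" or "side" or "wrist"; returns (picture, depth): 420x560x3 uint8, red, green, blue; 420x560 float32, m along the optical axis (not along the pixel's ray), 0 where there is no reading.
- camera_info(name): a dict with "fx", "fy", "cx", "cy" (pixels), "dist_coeffs" ([k1, k2, p1, p2, k3] as OpenCV has them; the pictures are not rectified), "R" (3x3) and "t" (3): a world point X has camera coordinates R X + t; the wrist camera has in their place "hand_eye" (4x4, takes a point from camera to tool coordinates, whose origin is the TCP and whose axes are the flange's). Camera axes: x right, y down, z forward; pixel columns grow to the right and rows downward; lengths in m; the calibration is good to about 2 mm. A picture is of the moment at which its call begins: read the wrist's pose just before it. camera_info takes no time and is no camera call.
- ticket.job_done(): hands the job in; it is judged then, once.
The state is a dict: "time": time; "q": joint angles; "qd": joint speeds; "joint_torque": joint torques, N m; "position": TCP position; "tcp_rot": TCP orientation; "contact_force": force on the tool from outside, world axes, zero at the start; "ft_torque": the same for the moment, N m; "finger_gap": opening from 0.0 (shut) to 1.0 (fully open); "grasp_force": force on a finger pad.
Only numpy, scipy, OpenCV 4.12 (cv2) and the standard library are available. Lean on these libraries where they do the work, as an engineer would, in place of code of your own. Each camera call takes 0.05 s, during which the arm holds its last target. There are 200 camera calls.

### The job

Load the red angle bracket into the drilling jig: stand it flat on the dark jig plate with the outside of its upright leg flush along the long brass back fence and its end against the short brass side stop. Press it firmly against both fences at once and finish like that, still gripping and pressing it, so that it can be clamped; do not let go. Leave the caliper, oil bottle and bolt bin where they are.

Things in the scene. Friction and masses are not known exactly. Their poses are not given: they have to be found in the camera images.
- bracket: Loose red-primed steel angle bracket, about 0.5 kg, standing on its foot. 80 mm long along its y, foot 50 mm wide along its x, leg 70 mm high, both 8 mm thick; two dark holes in the leg. Origin: centre of the foot's underside, z up. The leg stands at the foot's +x edge (x = 17 to 25 mm), its outer face looks to +x. Seated in the jig, its axes point the same way as the jig's.
- bracket_grip (a point): Point inside the upright leg at mid length, 45 mm above the underside of the foot and 21 mm to +x of the bracket's origin: a place to pinch the 8 mm leg across its thickness (fingers closing along the bracket's x), clear above the 16 mm high fences.
- bracket_heel_corner (a point): Lower corner of the bracket that goes into the corner of the jig: on the underside, outer face of the leg, +y end (25, 40, 0 mm from the bracket's origin).
- jig: Drilling jig fixed to the bench: dark steel plate 200 mm (x) by 240 mm (y), 15 mm thick, with two brass fence bars and a rigid open toggle clamp near the -y edge (arm up to 105 mm above the bench at x = 30, y = -80 mm; red handle back to y = -175 mm). Origin: centre of the plate's underside; z up; +x points to the back fence, +y to the side stop.
- jig_corner (a point): The jig's corner: on the plate's top face (15 mm above the bench), where the planes of the two fence faces meet; 60 mm in x and 60 mm in y from the jig's origin, axes as the jig's. The seated bracket's heel corner lies here. All is dry: a bracket pressed on plate or fence takes several N to slide.
- back_fence: Long brass fence bar fixed on the jig plate, 180 mm along the jig's y, 20 mm wide, 16 mm high. Its working face looks to the jig's -x and lies 10 mm to -x of this origin (centre of the bar's underside). Rigid.
- side_stop: Short brass fence bar fixed on the jig plate, 70 mm along the jig's x, 20 mm wide, 16 mm high. Its working face looks to the jig's -y and lies 10 mm to -y of this origin (centre of the bar's underside). A 6 mm chip gap separates it from the back fence. Rigid.
- caliper: Bystander: digital caliper lying flat, 235 mm long, up to 14 mm thick.
- oil_can: Bystander: grey oil bottle with yellow label and red cap, 52 mm across, 125 mm tall; origin at its foot.
- bolt_bin: Bystander: open blue plastic bin of bolts, 150 by 100 mm, 60 mm high; origin under its centre.

How it is judged:
On the way:
1. the bracket is picked up clear of the bench (height (world z) of bracket above 0.017 m and contact force between bracket and the fingers above 0.5 N), for 0.1 s.
At the end, for the whole second after the job is handed in: The bracket stands flat on the plate (2 degrees, 3 mm), its heel corner within 3 mm of the jig corner, its leg within 2 degrees of the back fence, at rest, pressed with over 3 N on the back fence and over 3 N on the side stop, and held by the fingers (over 2 N), all through the last second (contact force between bracket and back_fence above 3 N and contact force between bracket and side_stop above 3 N and contact force between bracket and the fingers above 2 N and x of bracket_heel_corner in the frame of jig_corner between -0.003 and 0.003 m and y of bracket_heel_corner in the frame of jig_corner between -0.003 and 0.003 m and z of bracket_heel_corner in the frame of jig_corner below 0.003 m and angle between the y axis of bracket and the y axis of jig, either way round below 0.035 rad and angle between bracket's own z axis and vertical below 0.035 rad and linear speed of bracket below 0.01 m/s); the arm keeps its last pose, push and grip.
It fails at once if the caliper, oil bottle or bolt bin is pushed away or knocked over (more than 20 mm or 0.3 rad) (distance of any of caliper, oil_can, bolt_bin from where it was at the start of the episode above 0.02 m or angle between oil_can's own z axis and vertical above 0.3 rad).
It also fails if it takes over 59 s, if anything falls off the work surface, if the arm or the gripper's body presses on something with over 40 N, if the wrist force passes 120 N, or if a joint passes its speed limit or range.

## Working session

There is one attempt and no reset: what is moved stays moved. The work goes in short steps, Python scripts to look and compute and a tool call to move; the robot and the scene stay as the last step left them, time stands still between calls to the robot, and variables do not carry over. Pictures are saved under pics/ and viewed, at most 10 in all, crops included, and the job is handed in when it is done.

```bash
ls; mkdir -p pics; python3 - <<'E'
from station import manip, ticket, read_camera, camera_info
import cv2,numpy as np
s=manip.state();print(s['time'],s['position'],s['tcp_rot'],s['finger_gap'],s['contact_force'])
for n in("scene","side"):
    p,d=read_camera(n);cv2.imwrite(f"pics/{n}0.png",p[...,::-1]);np.savez(f"{n}0.npz",p=p,d=d);print(n,camera_info(n))
E
```

```text
pics
station.py
0.0 [ 0.21298185 -0.53355268  0.21312797] [[ 9.28741217e-01  3.70728132e-01 -6.34823416e-04]
 [ 3.70728676e-01 -9.28739775e-01  1.63714889e-03]
 [ 1.73513957e-05 -1.75583490e-03 -9.99998458e-01]] 1.0000600935610027 [0.11219472 0.66721195 0.88814925]
scene {'fx': 511.7253678862027, 'fy': 511.7253678862027, 'cx': 280.6036871724855, 'cy': 206.1496663213777, 'dist_coeffs': array([-0.0800868,  0.       ,  0.       ,  0.       ,  0.       ]), 'R': array([[-0.73412859,  0.67874583, -0.01895562],
       [ 0.46811413,  0.48569362, -0.73822142],
       [-0.49185809, -0.55082284, -0.67429209]]), 't': array([ 0.49909897, -0.2726464 ,  1.84538615])}
side {'fx': 440.4210464481492, 'fy': 440.4210464481492, 'cx': 286.9572970771937, 'cy': 204.20237716953804, 'dist_coeffs': array([0.02518447, 0.        , 0.        , 0.        , 0.        ]), 'R': array([[-0.95120108, -0.3085474 , -0.00387443],
       [-0.14430697,  0.45590299, -0.87825279],
       [ 0.27274898, -0.83483589, -0.47818095]]), 't': array([0.59803896, 0.1566687 , 1.14790532])}
```

View pics/scene0.png

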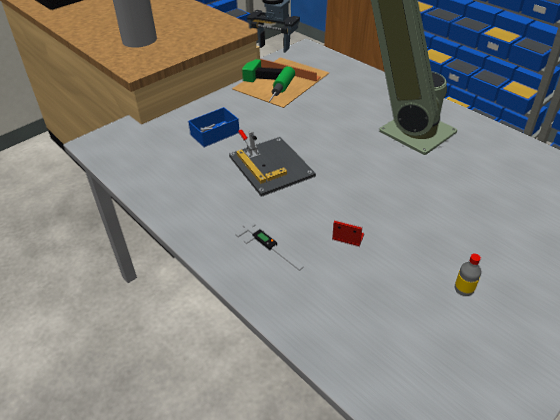

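View pics/side0.png

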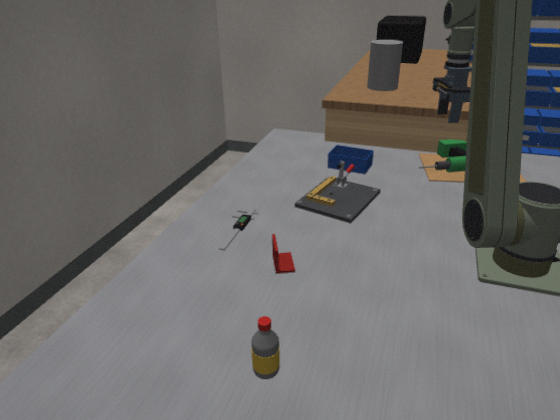

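Scene view: the red bracket is at px (348,233), the jig at (272,165) with brass fences at (255,168), the caliper at (265,240), the bottle at (467,275) and the bin at (214,126). Side view: the bracket is at (283,255) and the jig at (338,197).

```bash
cat > h.py <<'E'
from station import manip, ticket, read_camera, camera_info
import cv2,numpy as np
def ray(px,K,dist):
    A=np.array([[K['fx'],0,K['cx']],[0,K['fy'],K['cy']],[0,0,1]])
    n=cv2.undistortPoints(np.float64(px).reshape(-1,1,2),A,dist)[:,0]
    return np.c_[n,np.ones(len(n))]
def cast(name,px,z,pose=None):
    K=camera_info(name);r=ray(px,K,K['dist_coeffs'])
    if name=='wrist':
        H=K['hand_eye'];p,R=pose;Rw=R@H[:3,:3];o=p+R@H[:3,3]
    else: Rw=K['R'].T;o=-Rw@K['t']
    d=r@Rw.T
    return o+d*((z-o[2])/d[:,2])[:,None]
def depthpts(name,mask,d,pose=None):
    v,u=np.nonzero(mask&(d>0));K=camera_info(name)
    c=ray(np.c_[u,v],K,K['dist_coeffs'])*d[v,u][:,None]
    if name=='wrist':
        H=K['hand_eye'];p,R=pose;return (c@H[:3,:3].T+H[:3,3])@R.T+p
    return (c-K['t'])@K['R']
def masks(p):
    h=cv2.cvtColor(p,cv2.COLOR_RGB2HSV);H,S,V=[h[...,i].astype(int) for i in range(3)]
    return ((H<8)|(H>172))&(S>150)&(V>60),(H>17)&(H<30)&(S>130)&(V>100),(V<75)&(S<90)
def look(tag):
    s=manip.state();pose=(np.array(s['position']),np.array(s['tcp_rot']))
    p,d=read_camera('wrist');cv2.imwrite(f'pics/{tag}.png',p[...,::-1])
    np.savez(tag+'.npz',p=p,d=d,pos=pose[0],rot=pose[1]);return p,d,pose
E
python3 - <<'E'
from h import *
for n,br,jg in(("scene",(320,215,375,250),(225,130,320,195)),("side",(265,230,300,280),(290,170,385,220))):
    z=np.load(n+'0.npz');p,d=z['p'],z['d'];r,b,k=masks(p)
    def w(m,x): o=np.zeros_like(m);o[x[1]:x[3],x[0]:x[2]]=m[x[1]:x[3],x[0]:x[2]];return o
    P=depthpts(n,w(r,br),d);print(n,'bracket',len(P),P.min(0).round(3),P.max(0).round(3))
    t=P[P[:,2]>.03];print(' leg',cv2.fitLine(np.float32(t[:,:2]),cv2.DIST_HUBER,0,.01,.01).ravel().round(3))
    B=depthpts(n,w(b,jg),d);print(' brass',len(B),B.min(0).round(3),B.max(0).round(3),cv2.minAreaRect(np.float32(B[:,:2])))
    D=depthpts(n,w(k,jg),d);D=D[(D[:,2]<.025)&(D[:,2]>0.005)];R=cv2.minAreaRect(np.float32(D[:,:2]));print(' plate',R,cv2.boxPoints(R).round(3).tolist())
print(camera_info('wrist'))
E
```

```text
scene bracket 520 [0.548 0.152 0.001] [0.628 0.228 0.074]
 leg [ 0.424 -0.906  0.613  0.177]
 brass 312 [ 0.514 -0.342  0.011] [ 0.623 -0.135  0.037] ((0.5491323471069336, -0.24036619067192078), (0.19923114776611328, 0.10841897875070572), 76.8006591796875)
 plate ((0.5262529253959656, -0.21462491154670715), (0.24704255163669586, 0.20104070007801056), 76.28046417236328) [[0.39899998903274536, -0.3109999895095825], [0.5950000286102295, -0.3580000102519989], [0.652999997138977, -0.11800000071525574], [0.4580000042915344, -0.07100000232458115]]
side bracket 394 [0.545 0.137 0.001] [0.616 0.228 0.07 ]
 leg [ 0.436 -0.9    0.594  0.205]
 brass 151 [ 0.523 -0.324  0.023] [ 0.612 -0.135  0.031] ((0.5541219711303711, -0.2311893105506897), (0.181056410074234, 0.0894392877817154), 80.54461669921875)
 plate ((0.5174049735069275, -0.21440477669239044), (0.2509726881980896, 0.20056675374507904), 76.28300476074219) [[0.38999998569488525, -0.31299999356269836], [0.5849999785423279, -0.36000001430511475], [0.6449999809265137, -0.11599999666213989], [0.44999998807907104, -0.0689999982714653]]
{'fx': 293.30725168940666, 'fy': 293.30725168940666, 'cx': 274.9155882332142, 'cy': 214.95579600926945, 'dist_coeffs': array([0.00245063, 0.        , 0.        , 0.        , 0.        ]), 'hand_eye': array([[-6.88745539e-04, -9.60062350e-01, -2.79785291e-01,
         7.90098221e-02],
       [ 9.99999679e-01, -5.46444197e-04, -5.86609886e-04,
        -4.72641737e-05],
       [ 4.10295018e-04, -2.79785605e-01,  9.60062418e-01,
        -1.71261972e-01],
       [ 0.00000000e+00,  0.00000000e+00,  0.00000000e+00,
         1.00000000e+00]])}
```

The rows are not in the units I measure in: shifts go in shares of 62.5 mm and turns go in shares of 2 rad. I convert before sending: 0.048 m is 0.768, -0.04 m is -0.64.

>>> step_hand --motion '{"dx": [0.768,0.768,0.768,0.768,0.768,0.768,0.768,0.768,0.768,0.768,0.768,0.768],"dy": [-0.64,-0.64,-0.64,-0.64,-0.64,-0.64,-0.64,-0.64,-0.64,-0.64,-0.64,-0.64],"dz": [0,0,0,0,0,0,0,0,0,0,0,0],"wx": [0,0,0,0,0,0,0,0,0,0,0,0],"wy": [0,0,0,0,0,0,0,0,0,0,0,0],"wz": [0,0,0,0,0,0,0,0,0,0,0,0],"finger_gap": [1,1,1,1,1,1,1,1,1,1,1,1]}'

```text
time: 1.6
position: [0.5707, 0.1272, 0.2136]
tcp_rot: [[0.929, 0.371, -0.0], [0.371, -0.929, -0.001], [-0.001, 0.0, -1.0]]
contact_force: [1.6, -0.2, 0.1]
finger_gap: 1.001
grasp_force: 0.0
```

>>> step_hand --motion '{"dx": [0,0,0,0,0,0,0,0,0,0],"dy": [0,0,0,0,0,0,0,0,0,0],"dz": [0,0,0,0,0,0,0,0,0,0],"wx": [0,0,0,0,0,0,0,0,0,0],"wy": [0,0,0,0,0,0,0,0,0,0],"wz": [-0.091,-0.091,-0.091,-0.091,-0.091,-0.091,-0.091,-0.091,-0.091,0],"finger_gap": [1,1,1,1,1,1,1,1,1,1]}'

```text
time: 2.85
position: [0.5699, 0.1253, 0.2135]
tcp_rot: [[-0.43, 0.903, -0.001], [0.903, 0.43, -0.0], [0.0, -0.001, -1.0]]
contact_force: [0.2, 0.1, -0.7]
finger_gap: 1.0
grasp_force: 0.0
```

```bash
python3 - <<'E'
from h import *
p,d,pose=look('w1');print(pose)
r,b,k=masks(p);P=depthpts('wrist',r,d,pose);print(len(P),P.min(0),P.max(0))
t=P[P[:,2]>.066];R=cv2.minAreaRect(np.float32(t[:,:2]));print('legtop',len(t),R,np.median(t,0))
f=P[(P[:,2]<.012)];print('foot',cv2.minAreaRect(np.float32(f[:,:2])))
E
```

```text
(array([0.56990076, 0.12526328, 0.21346287]), array([[-4.30371178e-01,  9.02651488e-01, -9.69857209e-04],
       [ 9.02651989e-01,  4.30371146e-01, -2.52521615e-04],
       [ 1.89459547e-04, -9.84121564e-04, -9.99999498e-01]]))
2751 [0.5456791  0.1355261  0.00569211] [0.62001662 0.22426102 0.07242213]
legtop 536 ((0.6007059812545776, 0.1879158765077591), (0.007435767445713282, 0.07717861980199814), 25.70762825012207) [0.59934775 0.18975873 0.07014589]
foot ((0.5794121623039246, 0.17750492691993713), (0.04022742435336113, 0.07647837698459625), 25.562936782836914)
```

View pics/w1.png

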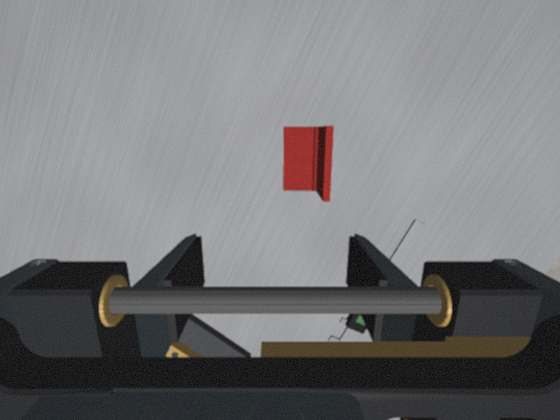

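The wrist view shows the bracket at px (308,160) with its leg on the right. The tool is already square to it.

Scaled: 0.04 m is 0.64, 0.03 m is 0.48.

>>> step_hand --motion '{"dx": [0.3472,0.3456,0,0,0,0,0,0,0,0,0,0],"dy": [0.44,0.44,0,0,0,0,0,0,0,0,0,0],"dz": [0,0.32,0.64,0.64,0.64,0.48,0.28,0,0,0,0,0],"wx": [0,0,0,0,0,0,0,0,0,0,0,0],"wy": [0,0,0,0,0,0,0,0,0,0,0,0],"wz": [0,0,0,0,0,0,0,0,0,0,0,0],"finger_gap": [1,1,1,1,1,1,1,1,0,0,0,0]}'

```text
time: 4.4
position: [0.6012, 0.1881, 0.0269]
tcp_rot: [[-0.432, 0.902, 0.001], [0.902, 0.432, 0.0], [-0.0, 0.001, -1.0]]
contact_force: [0.4, 0.0, -0.3]
finger_gap: 0.595
grasp_force: 0.0
```

>>> step_hand --motion '{"dx": [0,0,0],"dy": [0,0,0],"dz": [0,0,0],"wx": [0,0,0],"wy": [0,0,0],"wz": [0,0,0],"finger_gap": [0,0,0]}'

```text
time: 4.78
position: [0.601, 0.1881, 0.0264]
tcp_rot: [[-0.432, 0.902, -0.0], [0.902, 0.432, -0.0], [-0.0, -0.0, -1.0]]
contact_force: [-0.6, -0.1, 0.1]
finger_gap: 0.261
grasp_force: 0.0
```

>>> step_hand --motion '{"dx": [0,0,0,0,0],"dy": [0,0,0,0,0],"dz": [0,0,0,0,0],"wx": [0,0,0,0,0],"wy": [0,0,0,0,0],"wz": [0,0,0,0,0],"finger_gap": [0,0,0,0,0]}'

```text
time: 5.4
position: [0.6014, 0.1882, 0.0264]
tcp_rot: [[-0.432, 0.902, 0.001], [0.902, 0.432, 0.0], [-0.0, 0.001, -1.0]]
contact_force: [2.3, 1.3, -1.0]
finger_gap: 0.085
grasp_force: 30.0
```

Scaled: -0.05 m is -0.8, -0.02 m is -0.32, 0.176 rad is 0.088.

>>> step_hand --motion '{"dx": [0,0,0,0,0,0,0,0,0],"dy": [0,0,0,0,0,0,0,0,0],"dz": [-0.32,-0.64,-0.8,-0.8,-0.56,0,0,0,0],"wx": [0,0,0,0,0,0,0,0,0],"wy": [0,0,0,0,0,0,0,0,0],"wz": [0,0,0,0,0,0.085,0.085,0.085,0.088],"finger_gap": [0,0,0,0,0,0,0,0,0]}'

```text
time: 6.52
position: [0.5996, 0.1876, 0.2197]
tcp_rot: [[0.242, 0.97, -0.004], [0.97, -0.242, -0.002], [-0.003, -0.004, -1.0]]
contact_force: [-0.0, -0.9, -5.1]
finger_gap: 0.087
grasp_force: 30.0
```

>>> step_hand --motion '{"dx": [-0.656,-0.656,-0.656,-0.656,-0.656,-0.656,-0.656,-0.656,-0.656,-0.656,0,0],"dy": [0.08,0.08,0.08,0.08,0.096,0.096,0.096,0.096,0.08,0.08,0,0],"dz": [0,0,0,0,0,0,0,0,0,0,0,0],"wx": [0,0,0,0,0,0,0,0,0,0,0,0],"wy": [0,0,0,0,0,0,0,0,0,0,0,0],"wz": [0,0,0,0,0,0,0,0,0,0,0,0],"finger_gap": [0,0,0,0,0,0,0,0,0,0,0,0]}'

```text
time: 8.02
position: [0.5556, -0.2223, 0.2203]
tcp_rot: [[0.237, 0.971, -0.003], [0.971, -0.237, 0.002], [0.001, -0.003, -1.0]]
contact_force: [-0.7, 0.1, -4.8]
finger_gap: 0.09
grasp_force: 30.0
```

```bash
python3 - <<'E'
from h import *
p,d,pose=look('w2');print(pose)
r,b,k=masks(p);P=depthpts('wrist',b,d,pose);P=P[(P[:,2]>.026)&(P[:,2]<.036)];print(len(P),P.min(0),P.max(0))
print('brass',cv2.minAreaRect(np.float32(P[:,:2])))
Q=depthpts('wrist',r,d,pose);print('red',len(Q),Q.min(0),Q.max(0))
E
```

```text
(array([ 0.55556447, -0.22231053,  0.22029527]), array([[ 0.23724374,  0.97144647, -0.00267512],
       [ 0.97144939, -0.2372392 ,  0.00190642],
       [ 0.00121734, -0.00305103, -0.9999946 ]]))
12 [ 0.57445081 -0.27796058  0.0303906 ] [ 0.61212233 -0.15803797  0.03282096]
brass ((0.5920184254646301, -0.21772418916225433), (0.12018445879220963, 0.016070054844021797), 75.8764419555664)
red 5622 [ 0.50920416 -0.24808353  0.20004499] [ 0.56821774 -0.17261233  0.31338705]
```

View pics/w2.png

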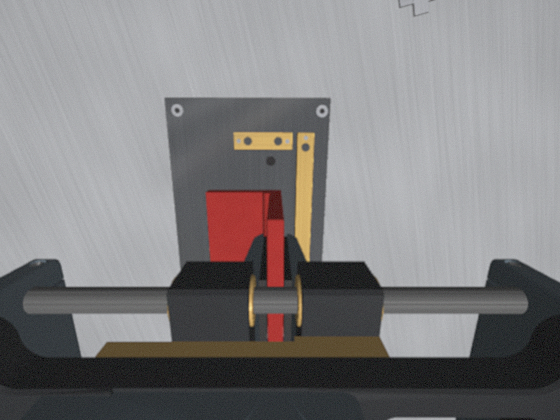

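Wrist view: side stop at px (263,141), back fence at (306,200), bracket held in the fingers at (270,230). I'll fit the fence edges, cast onto z = 31 mm.

```bash
cat > edges.py <<'E'
import sys
from h import *
z=np.load(sys.argv[1]+'.npz');p=z['p'];pose=(z['pos'],z['rot'])
h=cv2.cvtColor(p,cv2.COLOR_RGB2HSV)
m=(h[...,0]>12)&(h[...,0]<32)&(h[...,1]>110)&(h[...,2]>120)
m=cv2.morphologyEx(m.astype(np.uint8),cv2.MORPH_CLOSE,np.ones((9,9)));
n,l,st,c=cv2.connectedComponentsWithStats(m)
fit=lambda a:cv2.fitLine(np.float32(a),cv2.DIST_HUBER,0,.01,.01).ravel()
u=lambda pts:cast('wrist',pts,.031,pose)[:,:2]
for i in range(1,n):
    x,y,w,hh,A=st[i]
    if A<400 or y>250: continue
    print('comp',st[i])
    if w>hh:  # side stop: lower/upper rows
        cs=range(x+5,x+w-5);lo=u([(q,np.nonzero(l[:,q]==i)[0].max()+.5) for q in cs]);up=u([(q,np.nonzero(l[:,q]==i)[0].min()-.5) for q in cs])
        S=fit(lo);S2=fit(up);print('stop face',S,'far',S2)
    else:
        rs=range(y+5,min(y+hh-5,245));le=u([(np.nonzero(l[r]==i)[0].min()-.5,r) for r in rs]);ri=u([(np.nonzero(l[r]==i)[0].max()+.5,r) for r in rs])
        F=fit(ri);F2=fit(le);print('fence far',F,'face',F2)
d=F[:2]*np.sign(F[1]);nx=np.array([d[1],-d[0]])
print('fence yaw',np.degrees(np.arctan2(-d[0],d[1])),'stop yaw',np.degrees(np.arctan2(S[1]*np.sign(S[0]),abs(S[0]))))
print('widths',(F[2:]-F2[2:])@nx,(S2[2:]-S[2:])@d)
xf=F[2:]@nx-.020; yf=(S[2:]@d+S2[2:]@d-.020)/2
C=nx*xf+d*yf;print('corner',C,'grip target',C-.004*nx-.04*d)
E
python3 edges.py w2; python3 - <<'E'
from h import *
# held bracket: leg top strip & top-edge points from depth
z=np.load('w2.npz');p,d=z['p'],z['d'];R=z['rot']
r,b,k=masks(p);P=(depthpts('wrist',r,d,(z['pos'],R))-z['pos'])@R
v,u=np.nonzero(r&(d>0))
for lo,hi in((-.03,-.055),):pass
print('tool z pct',np.percentile(P[:,2],[1,10,30,50,70,90,99]).round(4))
f=P[(P[:,2]>.012)&(P[:,2]<.03)];print('foot',cv2.minAreaRect(np.float32(f[:,:2])),f[:,0].max(),f[:,1].min(),f[:,1].max())
A=np.c_[f[:,:2],np.ones(len(f))];print('foot plane',np.linalg.lstsq(A,f[:,2],rcond=None)[0])
E
```

```text
comp [ 234  133   80  129 2933]
fence far [ 0.2411561   0.97048634  0.6023558  -0.21893299] face [ 0.24326828  0.969959    0.57832164 -0.23260055]
tool z pct [-0.0485 -0.0443 -0.0356  0.0174  0.018   0.0186  0.0193]
foot ((0.015478601679205894, -0.021826427429914474), (0.048549335449934006, 0.05027744919061661), 89.99269104003906) 0.04061783563198272 -0.04610240575987742 0.0024450873238785367
foot plane [-0.00439662 -0.03518453  0.01690037]Traceback (most recent call last):
  File "edges.py", line 21, in <module>
    print('fence yaw',np.degrees(np.arctan2(-d[0],d[1])),'stop yaw',np.degrees(np.arctan2(S[1]*np.sign(S[0]),abs(S[0]))))
                                                                                          ^
NameError: name 'S' is not defined
```

```bash
sed -i 's/^n,l,st/m[:,294:296]=0\nn,l,st/' edges.py; python3 edges.py w2
```

```text
comp [ 234  133   60   17 1015]
stop face [ 0.9713526  -0.23764302  0.55270964 -0.1635516 ] far [ 0.97130626 -0.23783207  0.5633787  -0.14590955]
comp [ 296  133   18  129 1854]
fence far [ 0.2411561   0.97048634  0.6023558  -0.21893299] face [ 0.21888418  0.97575086  0.5810913  -0.22209807]
fence yaw -13.954783 stop yaw -13.74747
widths 0.019873623 0.019694276
corner [ 0.5929833  -0.17371671] grip target [ 0.57945514 -0.21157154]
```

Scaled: 0.04 m is 0.64, 0.02 m is 0.32.

>>> step_hand --motion '{"dx": [0.064,0.064,0,0,0,0,0,0,0],"dy": [0.1024,0.1008,0,0,0,0,0,0,0],"dz": [0,0.32,0.64,0.64,0.64,0.32,0.16,0,0],"wx": [0,0,0,0,0,0,0,0,0],"wy": [0,0,0,0,0,0,0,0,0],"wz": [0,0,0,0,0,0,0,0,0],"finger_gap": [0,0,0,0,0,0,0,0,0]}'

```text
time: 9.2
position: [0.5718, -0.2184, 0.0527]
tcp_rot: [[0.236, 0.972, 0.002], [0.972, -0.236, -0.001], [-0.0, 0.003, -1.0]]
contact_force: [0.4, 0.1, -4.7]
finger_gap: 0.085
grasp_force: 30.0
```

```bash
python3 - <<'E'
from h import *
p,d,pose=look('w3');p,d=read_camera('side');cv2.imwrite('pics/s3.png',cv2.resize(p[130:270,230:420,::-1],None,fx=4,fy=4))
E
```

```text
(no output)
```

View pics/s3.png

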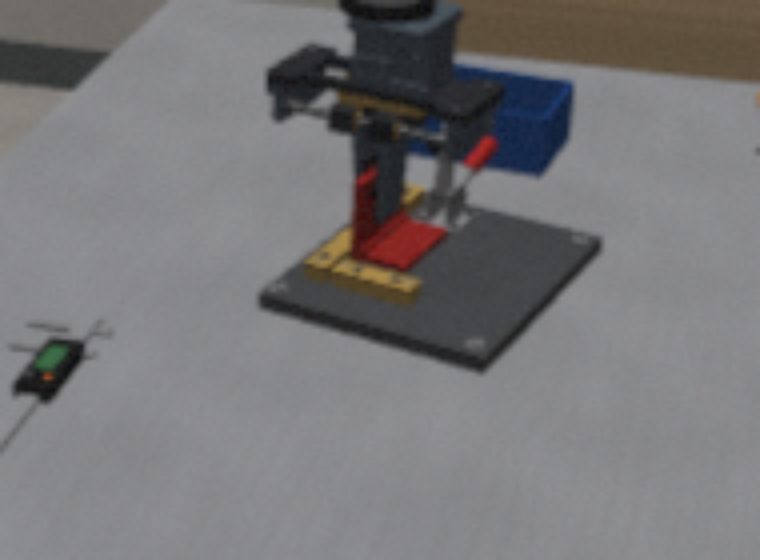

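View pics/w3.png

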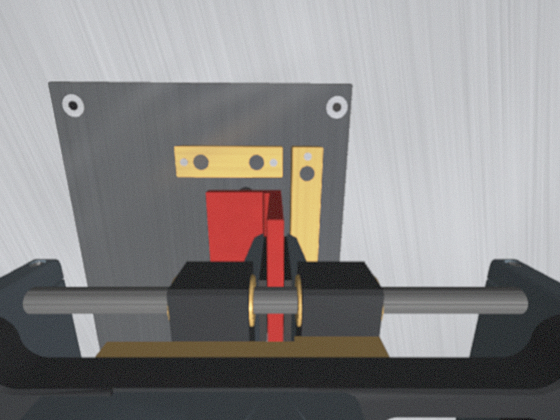

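The bracket hangs upright just short of both fences: in the wrist view the stop is at row 177, the bracket end at row 191, and the fence face at column 292. I'll lower it gently.

Scaled: 0.005 m is 0.08.

>>> step_hand --motion '{"dx": [0,0,0,0],"dy": [0,0,0,0],"dz": [0.08,0.08,0,0],"wx": [0,0,0,0],"wy": [0,0,0,0],"wz": [0,0,0,0],"finger_gap": [0,0,0,0]}'

```text
time: 9.8
position: [0.5707, -0.2183, 0.0413]
tcp_rot: [[0.237, 0.972, -0.0], [0.972, -0.237, -0.0], [-0.0, -0.0, -1.0]]
contact_force: [0.5, -0.1, -4.0]
finger_gap: 0.084
grasp_force: 30.0
```

>>> step_hand --motion '{"dx": [0,0,0],"dy": [0,0,0],"dz": [0.016,0.008,0],"wx": [0,0,0],"wy": [0,0,0],"wz": [0,0,0],"finger_gap": [0,0,0]}'

```text
time: 10.18
position: [0.5707, -0.2183, 0.0413]
tcp_rot: [[0.237, 0.972, 0.001], [0.972, -0.237, -0.0], [-0.0, 0.001, -1.0]]
contact_force: [-1.9, 1.6, 6.0]
finger_gap: 0.088
grasp_force: 30.0
```

Scaled: 0.003 m is 0.048, -0.0005 m is -0.008.

>>> step_hand --motion '{"dx": [0,0,0,0],"dy": [0,0.048,0.048,0],"dz": [-0.008,0,0,0],"wx": [0,0,0,0],"wy": [0,0,0,0],"wz": [0,0,0,0],"finger_gap": [0,0,0,0]}'

```text
time: 10.68
position: [0.5719, -0.2186, 0.0413]
tcp_rot: [[0.236, 0.972, -0.01], [0.972, -0.236, 0.003], [0.0, -0.01, -1.0]]
contact_force: [-11.8, 2.4, 14.9]
finger_gap: 0.086
grasp_force: 30.0
```

>>> step_hand --motion '{"dx": [0,0],"dy": [0.032,0],"dz": [0,0],"wx": [0,0],"wy": [0,0],"wz": [0,0],"finger_gap": [0,0]}'

```text
time: 10.92
position: [0.5741, -0.2191, 0.0413]
tcp_rot: [[0.236, 0.972, -0.009], [0.972, -0.236, 0.002], [0.0, -0.01, -1.0]]
contact_force: [-10.3, 3.2, 14.4]
finger_gap: 0.09
grasp_force: 30.0
```

>>> step_hand --motion '{"dx": [0,0],"dy": [0.032,0],"dz": [0,0],"wx": [0,0],"wy": [0,0],"wz": [0,0],"finger_gap": [0,0]}'

```text
time: 11.18
position: [0.576, -0.2195, 0.0413]
tcp_rot: [[0.236, 0.972, -0.009], [0.972, -0.236, 0.003], [0.0, -0.01, -1.0]]
contact_force: [-11.6, 1.4, 14.7]
finger_gap: 0.088
grasp_force: 30.0
```

Scaled: -0.001 m is -0.016.

>>> step_hand --motion '{"dx": [0,0],"dy": [0,0],"dz": [-0.016,0],"wx": [0,0],"wy": [0,0],"wz": [0,0],"finger_gap": [0,0]}'

```text
time: 11.42
position: [0.5782, -0.22, 0.0413]
tcp_rot: [[0.237, 0.971, -0.005], [0.971, -0.237, 0.001], [0.0, -0.005, -1.0]]
contact_force: [-6.8, 1.6, 4.0]
finger_gap: 0.087
grasp_force: 30.0
```

>>> step_hand --motion '{"dx": [0,0],"dy": [0.032,0],"dz": [0,0],"wx": [0,0],"wy": [0,0],"wz": [0,0],"finger_gap": [0,0]}'

```text
time: 11.68
position: [0.5783, -0.22, 0.0413]
tcp_rot: [[0.237, 0.971, -0.009], [0.971, -0.237, 0.003], [0.0, -0.009, -1.0]]
contact_force: [-9.6, 2.0, 8.3]
finger_gap: 0.086
grasp_force: 30.0
```

>>> step_hand --motion '{"dx": [0.048,0.048,0],"dy": [0,0,0],"dz": [0,0,0],"wx": [0,0,0],"wy": [0,0,0],"wz": [0,0,0],"finger_gap": [0,0,0]}'

```text
time: 12.05
position: [0.5786, -0.2186, 0.0415]
tcp_rot: [[0.235, 0.972, -0.01], [0.972, -0.235, -0.005], [-0.007, -0.009, -1.0]]
contact_force: [-14.6, -9.8, 8.8]
finger_gap: 0.086
grasp_force: 30.0
```

Scaled: -0.003 m is -0.048, -0.0005 m is -0.008.

>>> step_hand --motion '{"dx": [0,0],"dy": [-0.048,0],"dz": [-0.008,0],"wx": [0,0],"wy": [0,0],"wz": [0,0],"finger_gap": [0,0]}'

```text
time: 12.3
position: [0.5792, -0.2155, 0.0413]
tcp_rot: [[0.237, 0.972, -0.003], [0.972, -0.237, -0.001], [-0.002, -0.003, -1.0]]
contact_force: [-6.3, -4.5, 0.6]
finger_gap: 0.085
grasp_force: 30.0
```

>>> step_hand --motion '{"dx": [0.032,0.032,0],"dy": [0,0,0],"dz": [0,0,0],"wx": [0,0,0],"wy": [0,0,0],"wz": [0,0,0],"finger_gap": [0,0,0]}'

```text
time: 12.68
position: [0.5802, -0.2115, 0.0414]
tcp_rot: [[0.236, 0.972, -0.004], [0.972, -0.236, -0.001], [-0.002, -0.003, -1.0]]
contact_force: [-5.7, -3.4, -0.5]
finger_gap: 0.09
grasp_force: 30.0
```

>>> step_hand --motion '{"dx": [0.032,0.016,0],"dy": [0,0,0],"dz": [0,0,0],"wx": [0,0,0],"wy": [0,0,0],"wz": [0,0,0],"finger_gap": [0,0,0]}'

```text
time: 13.05
position: [0.5803, -0.2111, 0.0415]
tcp_rot: [[0.235, 0.972, -0.005], [0.972, -0.235, -0.005], [-0.006, -0.003, -1.0]]
contact_force: [-7.2, -11.9, 0.3]
finger_gap: 0.083
grasp_force: 30.0
```

Scaled: 0.002 m is 0.032, 0.0005 m is 0.008.

>>> step_hand --motion '{"dx": [0,0,0,0],"dy": [0.032,0.032,0,0],"dz": [0,0.008,0,0],"wx": [0,0,0,0],"wy": [0,0,0,0],"wz": [0,0,0,0],"finger_gap": [0,0,0,0]}'

```text
time: 13.55
position: [0.5806, -0.211, 0.0415]
tcp_rot: [[0.235, 0.972, -0.012], [0.972, -0.235, -0.003], [-0.006, -0.011, -1.0]]
contact_force: [-16.2, -9.7, 9.0]
finger_gap: 0.087
grasp_force: 30.0
```

>>> step_hand --motion '{"dx": [0.016,0,0],"dy": [0,0,0],"dz": [0,0,0],"wx": [0,0,0],"wy": [0,0,0],"wz": [0,0,0],"finger_gap": [0,0,0]}'

```text
time: 13.92
position: [0.5805, -0.211, 0.0415]
tcp_rot: [[0.235, 0.972, -0.013], [0.972, -0.235, -0.004], [-0.007, -0.011, -1.0]]
contact_force: [-17.0, -12.9, 9.6]
finger_gap: 0.088
grasp_force: 30.0
```

```bash
python3 - <<'E'
from h import *
p,d,pose=look('w4')
p,d=read_camera('side');np.savez('s4.npz',p=p,d=d);cv2.imwrite('pics/s4.png',cv2.resize(p[150:230,290:390,::-1],None,fx=7,fy=7,interpolation=2))
E
```

```text
(no output)
```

View pics/w4.png

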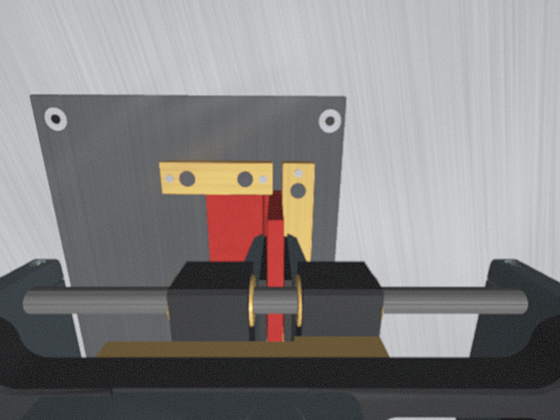

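View pics/s4.png

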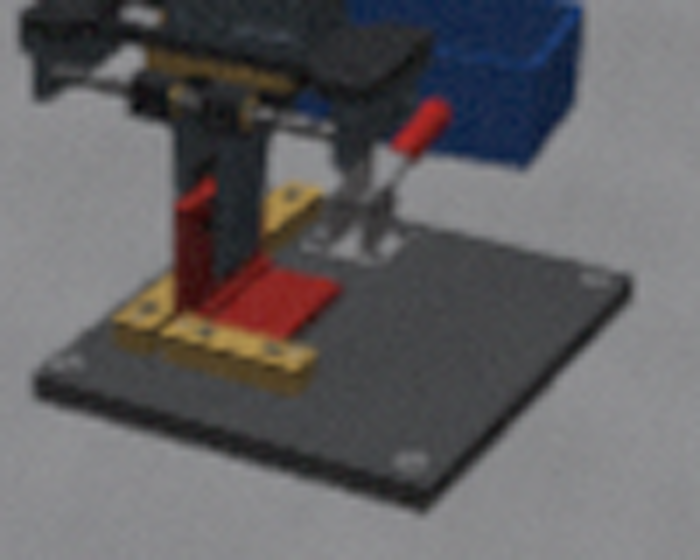

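The bracket now touches both fences: in the wrist view the foot end is against the stop at row 194, and the leg is against the fence at column 284. I'll take some load off the plate and push harder on the stop, so friction can't hide the contact forces.

Scaled: 0.001 m is 0.016, -0.0008 m is -0.0128.

>>> step_hand --motion '{"dx": [0,0.016,0.016,0],"dy": [0,0,0,0],"dz": [-0.0128,0,0,0],"wx": [0,0,0,0],"wy": [0,0,0,0],"wz": [0,0,0,0],"finger_gap": [0,0,0,0]}'

```text
time: 14.52
position: [0.5806, -0.2109, 0.0416]
tcp_rot: [[0.235, 0.972, -0.014], [0.972, -0.235, -0.007], [-0.01, -0.011, -1.0]]
contact_force: [-17.2, -17.4, 4.8]
finger_gap: 0.085
grasp_force: 30.0
```

>>> step_hand --motion '{"dx": [0.016,0,0,0],"dy": [0,0,0,0],"dz": [0,0,0,0],"wx": [0,0,0,0],"wy": [0,0,0,0],"wz": [0,0,0,0],"finger_gap": [0,0,0,0]}'

```text
time: 15.02
position: [0.5806, -0.2109, 0.0417]
tcp_rot: [[0.234, 0.972, -0.014], [0.972, -0.235, -0.009], [-0.012, -0.011, -1.0]]
contact_force: [-18.9, -21.8, 5.8]
finger_gap: 0.09
grasp_force: 30.0
```

```bash
sed -i 's/294:296/273:283/' edges.py; python3 edges.py w4; python3 - <<'E'
from h import *
s=manip.state();print(s['position'],s['ft_torque'])
E
```

```text
comp [ 160  161  113   34 3317]
stop face [ 0.96902096 -0.24697855  0.554374   -0.16368149] far [ 0.9688203  -0.24776466  0.5603761  -0.14388156]
comp [ 283  162   32  100 2275]
fence far [ 0.24577405  0.96932715  0.6104788  -0.18777642] face [ 0.20902963  0.9779093   0.5928691  -0.18024948]
fence yaw -14.227581 stop yaw -14.298789
widths 0.0189195 0.020667778
corner [ 0.59352565 -0.17326398] grip target [ 0.5798174  -0.21105398]
[ 0.58063322 -0.21089123  0.04169832] [-3.50576308  3.3955603  -0.44194225]
```

```bash
python3 -c "
from station import manip, ticket, read_camera, camera_info
print(ticket.job_done())"
```

```text
the job is handed in; nothing more can be done
None
```

I handed in the job at about 15 s with the bracket seated in the jig corner, still gripped (30 N). The arm was pushing about 13 N towards the back fence and 26 N towards the side stop; friction takes some of that, and no verdict came back.

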